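Free a sagging bolt and hold the reagent cage ajar

TASK

Open the small reagent cage on the worktop: take the bolt by its ball knob, raise its drooping nose over the bent-up lip of the keeper while drawing the bolt towards the gate's hinge, without forcing it, until it is clear. Then swing the self-closing gate towards you by the knob until its free edge stands about 80 mm out, and finish there still gripping the knob, holding the gate still and ajar. Leave the bottle, cup and dish beside the cage where they stand.

Things in the scene. Friction and masses are not known exactly. Their poses are not given: they have to be found in the camera images.
- cage: Fixed reagent cage, 72 mm deep (x), 236 wide (y), 118 high: aluminium back, roof and front stiles, clear sides, two white bottles inside. Origin on the worktop, midway along its width, 44 mm behind the gate's mid-plane. x points from the gate to the back, away from the robot, y left to the gate's hinge, z up; turned by up to 0.33 rad. Only knob and stem rise above 123 mm.
- gate (a joint): Angle (rad) of the gate, a clear panel in an aluminium frame, 158 mm wide, top 117 mm up, in the cage's front. 0 = shut, grows to 1.2 as its free (right) edge swings out towards the robot. A spring always shuts it (0.2 N m at 0, 0.4 more per rad; slight damping and friction). 0.3 rad = free edge 50 mm out, 0.49 = 80 mm, 0.68 = 110 mm. The bolt in the keeper lets it move only 0.03 rad.
- barrel (a joint): Angle (rad) of the steel bolt barrel on the gate's front, which has come loose and hangs from one screw, at its left (hinge) end, 15 mm right of the gate's hinge axis and 105 mm above the worktop. 0 = sagged as far as it goes (nose end 0.06 rad below level); it grows to 0.2 as the nose is raised. It falls back by its own weight (about 2 N at the knob). Bolt, knob and nose tilt with it.
- bolt (a joint): Draw (m) of the round steel bolt along the barrel, 0 = fully home, starts between 0 and 0.004, grows to 0.042 as it is drawn left along the gate towards the hinge. Friction 1 N; it stays where it is left. With the nose down it stops at about 0.004 to 0.007 against the lip of the keeper; the nose has left the keeper altogether at 0.024.
- knob (a point): Centre of the steel ball knob, 24 mm across, on a 10 mm upright stem on the bolt; about 150 mm above the worktop, 110 mm right of the barrel's screw with the bolt home, free all round and above. Raising it by 7 mm brings the nose just above the lip; 12 mm gives clearance; about 22 mm is the stop with the bolt home, 15 mm with it drawn by 35 mm. It turns and slides with the bolt and the gate.
- nose_tip (a point): Lower end of the bolt's nose, a 10 mm round peg turned down from the bolt's right end, reaching 20 mm below the bolt's axis; at the start about 12 mm below the top of the keeper's lip and right of it.
- keeper_lip (a point): Middle of the top edge of the bent-up lip (20 mm across, 5 mm thick) that bars the left end of the steel keeper, a channel 33 mm long on the front of the cage's right-hand stile; 86 mm above the worktop, fixed to the cage. The keeper's front wall (top 120 mm above the worktop) keeps the gate from swinging until the nose has been drawn out to the left.
- gate_hinge (a point): Point on the gate's vertical hinge axis, at the left end of the cage's front, 105 mm above the worktop; fixed to the cage.
- gate_edge (a point): Point on the gate's free edge, 165 mm from the hinge axis, 105 mm above the worktop; moves with the gate.
- pull: The knob and its stem, which ride on the bolt; origin at the barrel's screw with the bolt home, not at the knob (use point knob).
- nose: The bolt's down-turned peg; origin at the barrel's screw with the bolt home (use point nose_tip).
- keeper: The bent keeper; its frame is the cage's (use point keeper_lip).
- amber_bottle: Loose amber reagent bottle with a blue cap, 66 mm across, 130 mm high, left of the cage; origin centre of its underside. A bystander.
- cup: Loose white tapered waste cup, 74 mm across, 87 mm high, right of the cage; origin centre of its underside. A bystander.
- dish: Loose closed petri dish, 92 mm across, 15 mm high, left of the bottle; origin centre of its underside. A bystander.

How it is judged:
By the outcome, as a careful person would: the job done as asked, in the order asked, and still so for the second after the job is handed in, while the arm keeps its last pose, push and grip.
It also fails if it takes over 29 s, if anything falls off the work surface, if the arm or the gripper's body presses on something with over 40 N, if the wrist force passes 120 N, or if a joint passes its speed limit or range.

ROBOT

A 6-joint arm with a two-finger parallel gripper is mounted at the origin on a cart in front of the work surface, level with it; the furniture and walls round the work are solid. World frame = base frame: x ahead of the robot, y to its left, z up, the work surface at z = 0. Lengths are in mm, angles in rad, forces in N, time in s.
With the tool pointing down it reaches from about 400 to 925 mm from the base axis. Payload 12.5 kg.
Tool frame: the origin (TCP) lies on the mounting face of the last link; the fingertips stand 190 mm ahead of it and the grasp point (between the pads) lies 171 mm ahead of it (env.grasp_offset is the distance from the TCP to the grasp point, in mm); z points along the fingers, y is the direction in which the jaws open and shut (so a half turn about z gives the same grasp; the last joint's range is limited). The gripper opens to 95 mm and grips with 3 to 60 N. Pads are 20 mm wide; open, the fingers measure 119 mm over their backs; the gripper's body (75 mm by 180 mm) begins 59 mm behind the grasp point.
Start: joints at [1.007, 0.491, 1.559, -0, 1.092, -0.106], TCP at [276.212, 560.653, 404.761] pointing down, gripper open.
Joint ranges: [-3.1, 3.1], [-0.84, 2.19], [0.05, 2.79], [-1.13, 4.28], [0.06, 2.93], [-2.69, 2.69]. Speed limits (rad/s): [2.22, 2.22, 2.79, 3.14, 3.14, 3.14].

INTERFACE

Orientations are given as [roll, pitch, yaw] about the fixed x, y, z axes, in that order (R = Rz(yaw) Ry(pitch) Rx(roll)).
In Python, from cell import env, viewer gives the robot as it stands.
- The arm moves only by the tool play_rows, never from a script. Its argument "increments" is a list of rows, each an object of numbers: "dx", "dy", "dz": the shift along the tool's x, y, z in mm; "rx", "ry", "rz": the turn, a rotation vector about the tool's x, y, z in units of 6 degrees (1.0 is 6 degrees). A call has 1 to 8 rows; each row is the pose to reach, as a shift and turn from the pose measured when the call began, along the tool's axes at that moment; what a row does not reach only later rows make up. A row lasts 1/12 s, in which the tool goes at most 41.7 mm and 7.16 degrees, less where a joint would pass 70% of its speed; a pose out of reach is approached as far as the arm can. A call with a gripper value outside its range is refused whole. "fingers" is the opening, from 0 (shut) to 1 (fully open), set as the call begins (left out, the last holds). The fingers move at their own pace and stop on an object; the grip force is fixed at half the most. Time passes only in rows, so rows that repeat a pose let the fingers close. It gives the time, the measured TCP pose, the force and the opening at its end, in the units of the state.
- env.state(): the state, without advancing time (a new reading comes with each control period).
- viewer.read_camera(name): name is "scene" or "side" or "wrist"; returns a dict with "image" (480x640x3 uint8, red, green, blue), "fx", "fy", "cx", "cy" (pixels), "rvec" (rotation vector, rad) and "tvec" (3), from world to camera coordinates, as OpenCV has them. Camera axes: x right, y down, z forward; pixel columns grow to the right and rows downward; lengths in mm; the calibration is good to about 2 mm. A picture is of the moment at which its call begins. There is no depth.
- env.job_done(): hands the job in, once; it reports no verdict.
The state is a dict: "t": time; "joints": joint angles; "qvel": joint speeds; "tau": joint torques, N m; "eef_pos": TCP position; "tcp_rot": TCP orientation; "ft_force": force on the tool from outside, world axes, zero at the start; "moment": the same for the moment, N m; "opening": opening from 0.0 (shut) to 1.0 (fully open).
Only numpy, scipy, OpenCV 4.12 (cv2) and the standard library are available. Lean on these libraries where they do the work, as an engineer would, in place of code of your own. Each camera call takes 0.05 s, during which the arm holds its last target.

## Working session

There is one attempt and no reset: what is moved stays moved. The work goes in short steps, Python scripts to look and compute and a tool call to move; the robot and the scene stay as the last step left them, time stands still between calls to the robot, and variables do not carry over. Pictures are saved under pics/ and viewed, and the job is handed in when it is done.

Besides the shell and the picture viewer there is one more tool, called after "Call:" as name([rows], argument=value, ...), one row to a line, values as JSON. play_rows: Moves the arm, as the interface text tells. Its arguments: {"type":"object","properties":{"increments":{"type":"array","items":{"type":"object","properties":{"dx":{"type":"number"},"dy":{"type":"number"},"dz":{"type":"number"},"rx":{"type":"number"},"ry":{"type":"number"},"rz":{"type":"number"}}}},"fingers":{"type":"number"}},"required":["increments"]}

```bash
mkdir -p pics; ls
python3 - <<'E'
from cell import env, viewer
import cv2,pickle
s=env.state();print(s)
d={}
for n in ["scene","side","wrist"]:
    r=viewer.read_camera(n);d[n]=r
    cv2.imwrite(f"pics/a_{n}.png",r["image"][:,:,::-1])
    print(n,r["fx"],r["cx"],r["cy"],r["rvec"],r["tvec"])
pickle.dump(d,open("a.pkl","wb"))
E
```

```text
pics
{'t': 0.0, 'joints': array([ 1.00738030e+00,  4.91579597e-01,  1.55948331e+00,  1.23892709e-05,
        1.09170586e+00, -1.05624008e-01]), 'qvel': array([-2.58695209e-03,  3.03474478e-04,  3.74214449e-04,  7.07802787e-05,
       -2.05502837e-03,  5.76627851e-04]), 'tau': array([ 7.56976715e-04, -6.12636995e+01, -2.58191568e+01,  6.92080893e-02,
        4.81750583e-02, -1.70724948e-04]), 'eef_pos': array([276.20129617, 560.6141564 , 404.13751316]), 'tcp_rot': array([-3.14042425e+00, -1.34921637e-04,  2.68379484e+00]), 'ft_force': array([ 0.98750493,  0.6555799 , -0.70567211]), 'moment': array([ 0.01759873,  0.01432703, -0.07557417]), 'opening': 1.0012373575664526}
scene 527.2383051161412 322.66011992145025 236.74375974474933 [ 2.22548985 -0.85509032  0.32951357] [-460.79650623  230.45467751 1098.72413325]
side 496.6425259490386 318.9365306447892 241.8510058976052 [ 2.13174568 -0.20582809  0.08255009] [-523.79334046   72.8048476  1416.27141914]
wrist 332.9141482856048 325.8847449714581 241.26922475665367 [-2.44292121 -1.51898441 -0.2303234 ] [-625.71687944  -31.42184442  391.65263005]
```

View pics/a_scene.png

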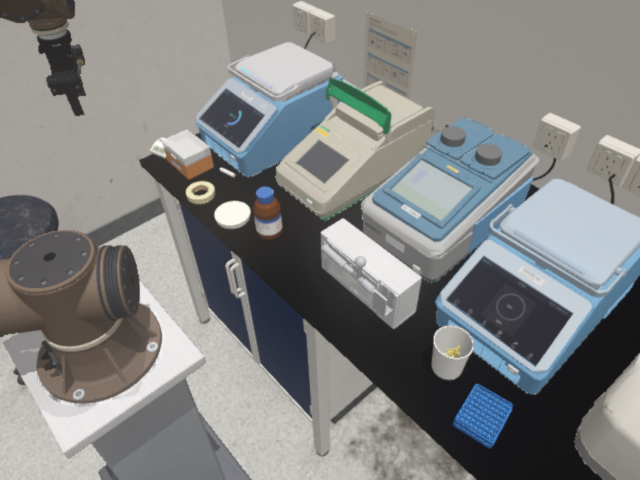

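View pics/a_side.png

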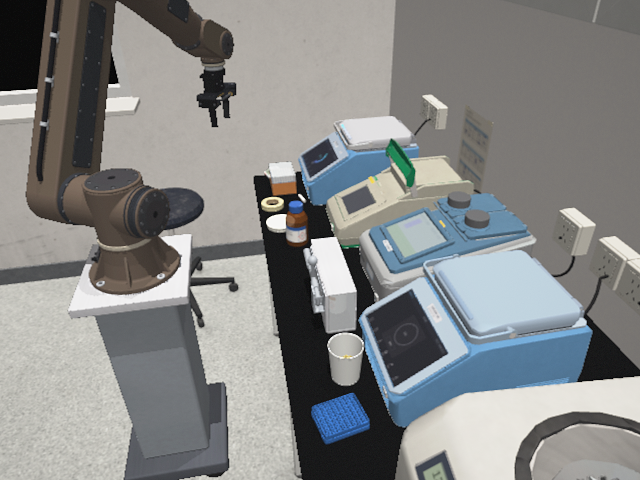

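View pics/a_wrist.png

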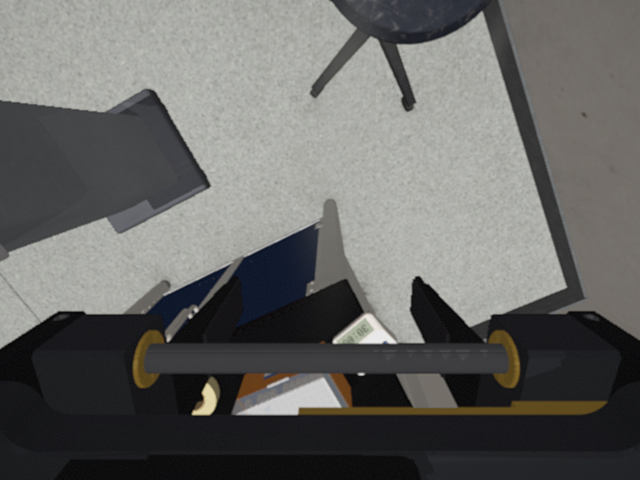

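The scene view shows the cage at about (370,270) with the knob at about (361,262). In the side view the cage is at about (332,285) with the knob at about (311,256). The bottle is at (267,215) and the cup at (452,352). I'll zoom in.

Run:
```python
import cv2,pickle,numpy as np
d=pickle.load(open("a.pkl","rb"))
a=d["scene"]["image"][210:330,310:430,::-1];b=d["side"]["image"][225:345,285:375,::-1]
cv2.imwrite("pics/b1.png",cv2.resize(a,None,fx=5,fy=5,interpolation=cv2.INTER_CUBIC))
cv2.imwrite("pics/b2.png",cv2.resize(b,None,fx=5,fy=5,interpolation=cv2.INTER_CUBIC))
```

```text
(no output)
```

View pics/b1.png

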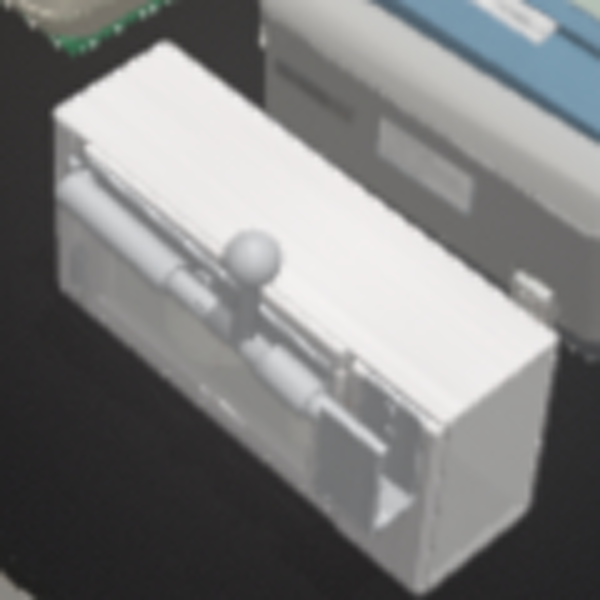

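View pics/b2.png

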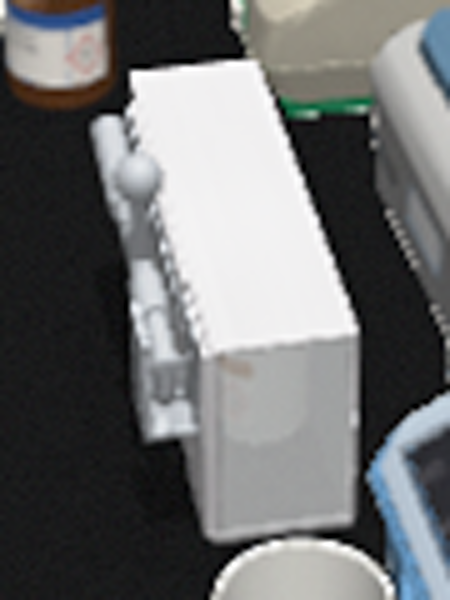

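```bash
cat > h.py <<'E'
import cv2,numpy as np
def ray(c,p):
    R=cv2.Rodrigues(np.array(c["rvec"],float))[0];t=np.array(c["tvec"],float).ravel()
    K=np.array([[c["fx"],0,c["cx"]],[0,c["fy"],c["cy"]],[0,0,1]])
    d=R.T@np.linalg.solve(K,[p[0],p[1],1.]);return -R.T@t,d/np.linalg.norm(d)
def plane(c,p,z):
    o,d=ray(c,p);return o+d*(z-o[2])/d[2]
def tri(*cp):
    A=np.zeros((3,3));b=np.zeros(3);L=[]
    for c,p in cp:
        o,d=ray(c,p);M=np.eye(3)-np.outer(d,d);A+=M;b+=M@o;L.append((M,o))
    x=np.linalg.solve(A,b);return x,[np.linalg.norm(M@(x-o)) for M,o in L]
def proj(c,X):
    K=np.array([[c["fx"],0,c["cx"]],[0,c["fy"],c["cy"]],[0,0,1]])
    return cv2.projectPoints(np.array(X,float).reshape(-1,1,3),np.array(c["rvec"],float),np.array(c["tvec"],float),K,None)[0].reshape(-1,2)
E
python3 - <<'E'
import pickle,numpy as np
from h import *
d=pickle.load(open("a.pkl","rb"));S,D=d["scene"],d["side"]
s=lambda x,y:(310+(x-2)/5,210+(y-2)/5); e=lambda x,y:(285+(x-2)/5,225+(y-2)/5)
print("knob",tri((S,s(252,256)),(D,e(138,176))))
P={"FL":((53,112),(132,72)),"BL":((167,40),(262,60)),"BR":((556,340),(357,325)),"FR":((437,430),(205,355))}
for k,(a,b) in P.items(): print(k,plane(S,s(*a),118),plane(D,e(*b),118),tri((S,s(*a)),(D,e(*b))))
print("bottle,cup rough",plane(S,(268,228),10),plane(S,(452,338),87))
E
```

```text
knob (array([ 467.86774735, -283.84216646,  150.2875876 ]), [np.float64(0.2006711855071639), np.float64(0.20067118550712604)])
FL [ 484.39472328 -143.6593773   118.        ] [ 488.00847049 -142.39794726  118.        ] (array([ 487.45607346, -140.62036606,  115.61965155]), [np.float64(1.378729963970389), np.float64(1.3787299639703527)])
BL [ 552.952949   -143.87329693  118.        ] [ 557.07046149 -145.36214358  118.        ] (array([ 557.81184577, -139.13807062,  113.05124239]), [np.float64(1.049546576967424), np.float64(1.0495465769674304)])
BR [ 547.12679485 -379.18213688  118.        ] [ 551.7011415  -374.38359206  118.        ] (array([ 549.44132416, -377.83825935,  118.54876484]), [np.float64(2.3762258987004325), np.float64(2.376225898700353)])
FR [ 477.85043757 -378.25349084  118.        ] [ 480.58691    -381.30234987  118.        ] (array([ 481.42210893, -375.61163963,  113.02829299]), [np.float64(0.33395324698753476), np.float64(0.33395324698737944)])
bottle,cup rough [467.77332037  39.58365381  10.        ] [ 499.41121457 -502.45993261   87.        ]
```

```bash
cat >> h.py <<'E'
from scipy.spatial.transform import Rotation as Ro
def inc(st,pos,yaw,tilt=0):
    """increments from state to grasp-point... pos = TCP world target"""
    r=Ro.from_euler('xyz',st["tcp_rot"]);q=Ro.from_euler('xyz',[np.pi,0,yaw])
    return np.round(r.inv().apply(np.array(pos)-st["eef_pos"]),1),np.round((r.inv()*q).as_rotvec()/np.radians(6),2)
E
python3 - <<'E'
from cell import env
from h import *
s=env.state()
for p in [(480,200,404),(490,0,404),(468,-284,380)]: print(inc(s,p,3.117))
E
```

```text
(array([-342.2, -233.4,    0.5]), array([-0.01, -0.  , -4.14]))
(array([-439.6, -408.4,    0.6]), array([-0.01, -0.  , -4.14]))
(array([-545.3, -672.9,   24.8]), array([-0.01, -0.  , -4.14]))
```

Call:
play_rows([
  {"dx": -34,"dy": -23,"rz": -0.5},
  {"dx": -68,"dy": -47,"rz": -1},
  {"dx": -102,"dy": -70,"rz": -1.5},
  {"dx": -136,"dy": -93,"rz": -2},
  {"dx": -170,"dy": -117,"rz": -2.5},
  {"dx": -204,"dy": -140,"rz": -3},
  {"dx": -238,"dy": -163,"rz": -3.5},
  {"dx": -272,"dy": -187,"rz": -4.1},
], fingers=0.75)

```text
invalid input
```

Run:
```python
from cell import env
from h import *
s=env.state();print(s["t"],s["eef_pos"],s["tcp_rot"],s["joints"])
for p in [(490,100,404),(490,0,404),(468,-284,380)]: print(inc(s,p,3.117))
```

```text
0.15 [276.19272605 560.63861259 404.28149496] [-3.14073274e+00 -7.44996654e-05  2.68384995e+00] [ 1.00741661e+00  4.91433421e-01  1.55932909e+00 -1.86899072e-05
  1.09169312e+00 -1.05628428e-01]
(array([-395.4, -318.7,    0.5]), array([-0.01, -0.  , -4.14]))
(array([-439.6, -408.4,    0.6]), array([-0.01, -0.  , -4.14]))
(array([-545.3, -672.9,   24.8]), array([-0.01, -0.  , -4.14]))
```

Call:
play_rows([
  {"dx": -34,"dy": -23,"dz": 0,"rx": 0,"ry": 0,"rz": -0.5},
  {"dx": -68,"dy": -47,"dz": 0,"rx": 0,"ry": 0,"rz": -1},
  {"dx": -102,"dy": -70,"dz": 0,"rx": 0,"ry": 0,"rz": -1.5},
  {"dx": -136,"dy": -93,"dz": 0,"rx": 0,"ry": 0,"rz": -2},
  {"dx": -170,"dy": -117,"dz": 0,"rx": 0,"ry": 0,"rz": -2.5},
  {"dx": -204,"dy": -140,"dz": 0,"rx": 0,"ry": 0,"rz": -3},
  {"dx": -238,"dy": -163,"dz": 0,"rx": 0,"ry": 0,"rz": -3.5},
  {"dx": -272,"dy": -187,"dz": 0,"rx": 0,"ry": 0,"rz": -4.1},
], fingers=0.75)

```text
t: 0.82
eef_pos: [438.1, 270.9, 404.5]
tcp_rot: [-3.141, -0.0, 3.116]
ft_force: [1.4, 0.2, -0.2]
opening: 0.75
```

Run:
```python
from cell import env
from h import *
s=env.state();print(s["t"],s["eef_pos"],s["tcp_rot"],s["joints"],s["opening"])
for p in [(490,100,404),(490,0,404),(468,-284,380)]: print(inc(s,p,3.117))
```

```text
0.8167 [438.08617895 270.86752617 404.46571275] [-3.14095250e+00 -3.65594619e-04  3.11581591e+00] [ 4.25534119e-01  3.35790875e-01  1.82506090e+00 -5.01184224e-04
  9.81349131e-01 -1.11920685e+00] 0.7496914444182072
(array([ -56.3, -169.5,    0.6]), array([-0.01, -0.  , -0.01]))
(array([ -58.9, -269.4,    0.6]), array([-0.01, -0.  , -0.01]))
(array([ -44.2, -553.9,   24.8]), array([-0.01, -0.  , -0.01]))
```

Call:
play_rows([
  {"dx": -15,"dy": -38,"dz": 0,"rx": 0,"ry": 0,"rz": 0},
  {"dx": -30,"dy": -76,"dz": 0,"rx": 0,"ry": 0,"rz": 0},
  {"dx": -45,"dy": -115,"dz": 0,"rx": 0,"ry": 0,"rz": 0},
  {"dx": -56,"dy": -155,"dz": 0,"rx": 0,"ry": 0,"rz": 0},
  {"dx": -58,"dy": -195,"dz": 0,"rx": 0,"ry": 0,"rz": 0},
  {"dx": -58,"dy": -235,"dz": 0,"rx": 0,"ry": 0,"rz": 0},
  {"dx": -58,"dy": -275,"dz": 0,"rx": 0,"ry": 0,"rz": 0},
  {"dx": -57,"dy": -315,"dz": 0,"rx": 0,"ry": 0,"rz": 0},
])

```text
t: 1.48
eef_pos: [486.6, -47.4, 404.6]
tcp_rot: [-3.141, -0.0, 3.116]
ft_force: [1.0, 1.0, 0.2]
opening: 0.752
```

Run:
```python
from cell import env
from h import *
s=env.state();print(s["t"],s["eef_pos"],s["tcp_rot"],s["joints"],s["opening"])
for p in [(468,-284,390)]: print(inc(s,p,3.117))
```

```text
1.4833 [486.59442037 -47.43086125 404.56409104] [-3.14096866e+00 -4.64720147e-04  3.11576424e+00] [-2.32252780e-01  2.98648383e-01  1.88349378e+00 -8.61959181e-04
  9.59777627e-01 -1.77672622e+00] 0.7516329900370246
(array([  12.5, -237. ,   14.7]), array([-0.01, -0.  , -0.01]))
```

Call:
play_rows([
  {"dx": 2,"dy": -38,"dz": 0,"rx": 0,"ry": 0,"rz": 0},
  {"dx": 4,"dy": -76,"dz": 2,"rx": 0,"ry": 0,"rz": 0},
  {"dx": 6,"dy": -114,"dz": 5,"rx": 0,"ry": 0,"rz": 0},
  {"dx": 8,"dy": -152,"dz": 8,"rx": 0,"ry": 0,"rz": 0},
  {"dx": 10,"dy": -190,"dz": 11,"rx": 0,"ry": 0,"rz": 0},
  {"dx": 12,"dy": -220,"dz": 14,"rx": 0,"ry": 0,"rz": 0},
  {"dx": 12.5,"dy": -237,"dz": 14.7,"rx": 0,"ry": 0,"rz": 0},
  {"dx": 12.5,"dy": -237,"dz": 14.7,"rx": 0,"ry": 0,"rz": 0},
])

```text
t: 2.15
eef_pos: [467.5, -287.1, 389.4]
tcp_rot: [-3.141, -0.001, 3.113]
ft_force: [-0.3, 0.8, -0.6]
opening: 0.748
```

Run:
```python
from cell import env,viewer
from h import *
import pickle
s=env.state();print(s["t"],s["eef_pos"],s["tcp_rot"],s["joints"],s["opening"])
d={}
for n in ["scene","side","wrist"]:
    r=viewer.read_camera(n);d[n]=r
a=d["scene"]["image"][150:330,290:430,::-1];b=d["side"]["image"][130:310,245:385,::-1]
o=np.hstack([cv2.resize(x,None,fx=2.8,fy=2.8,interpolation=cv2.INTER_CUBIC) for x in (a,b)])
cv2.imwrite("pics/c1.png",o);cv2.imwrite("pics/c2.png",d["wrist"]["image"][:,:,::-1])
pickle.dump(d,open("c.pkl","wb"))
```

```text
2.15 [ 467.53562242 -287.07012246  389.39358551] [-3.14081603e+00 -8.27479223e-04  3.11267920e+00] [-6.70894690e-01  3.99905026e-01  1.76582318e+00 -1.34913371e-03
  9.76062576e-01 -2.21202187e+00] 0.7484036613095952
```

View pics/c1.png

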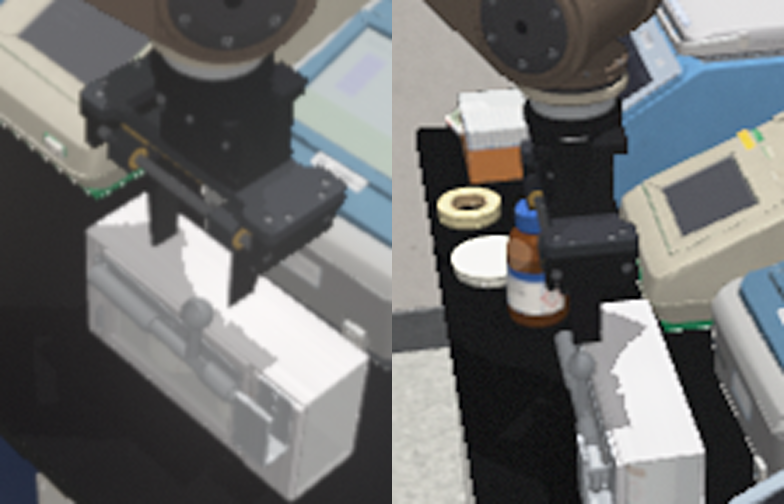

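View pics/c2.png

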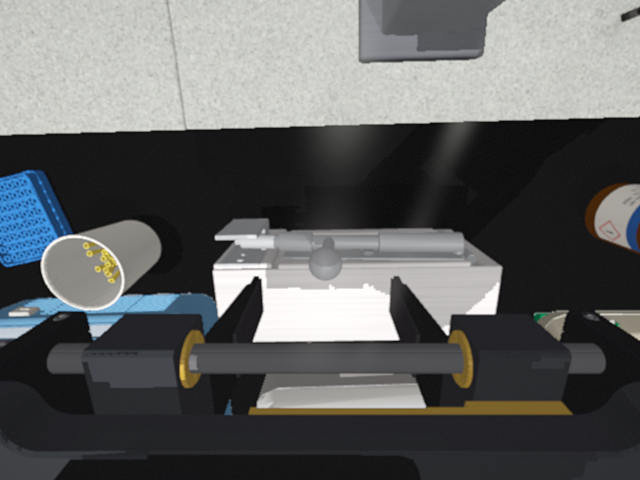

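```bash
python3 - <<'E'
import pickle
from h import *
d=pickle.load(open("c.pkl","rb"));S,D,W=d["scene"],d["side"],d["wrist"]
s=lambda x,y:(310+(x-2)/5,210+(y-2)/5); e=lambda x,y:(285+(x-2)/5,225+(y-2)/5)
print(tri((S,s(252,256)),(D,e(138,176)),(W,(325.5,263))))
print(plane(W,(325.5,263),150), proj(W,[[467.9,-283.8,150.3]]))
# barrel ends & roof front edge, yaw
for p,z in [((463,242),105),((380,242),103),((217,266),118),((500,266),118)]: print(p,plane(W,p,z))
E
python3 - <<'E'
import cv2
i=cv2.imread("pics/c2.png")[190:340,190:520]
cv2.imwrite("pics/c3.png",cv2.resize(i,None,fx=2.4,fy=2.4,interpolation=cv2.INTER_CUBIC))
E
```

```text
(array([ 467.56601122, -283.1441367 ,  149.53620831]), [np.float64(0.686053659607133), np.float64(0.6645381593214303), np.float64(1.1881581307064053)])
[ 466.15146113 -282.8564095   150.        ] [[324.22718989 265.51562173]]
(463, 242) [ 467.94834022 -168.71066953  105.        ]
(380, 242) [ 466.66249512 -237.28037957  103.        ]
(217, 266) [ 478.54692003 -370.77904316  118.        ]
(500, 266) [ 484.92845201 -142.42631604  118.        ]
```

View pics/c3.png

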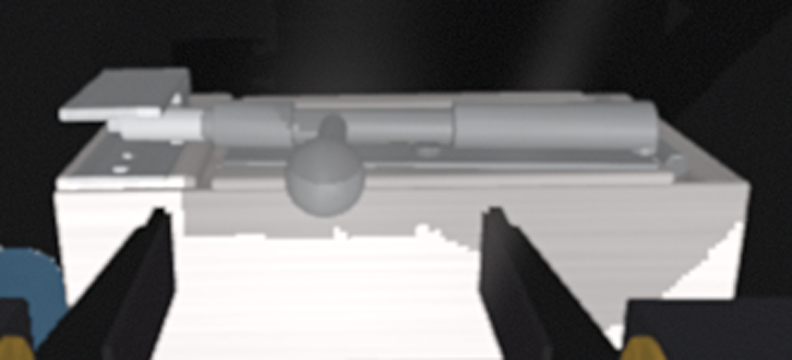

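Run:
```python
from cell import env
from h import *
s=env.state();print(s["t"],s["eef_pos"],s["ft_force"],env.grasp_offset)
print(inc(s,(467.3,-283.2,321),3.116))
```

```text
2.3 [ 467.9150775  -283.4975716   389.86517396] [-0.34807453  0.40219174  0.64671225] 171.3
(array([ 0.6,  0.3, 68.9]), array([-0.  , -0.01, -0.  ]))
```

Call:
play_rows([
  {"dx": 0.5,"dy": 0,"dz": 15,"rx": 0,"ry": 0,"rz": 0},
  {"dx": 0.5,"dy": 0,"dz": 30,"rx": 0,"ry": 0,"rz": 0},
  {"dx": 0.5,"dy": 0,"dz": 45,"rx": 0,"ry": 0,"rz": 0},
  {"dx": 0.5,"dy": 0,"dz": 57,"rx": 0,"ry": 0,"rz": 0},
  {"dx": 0.5,"dy": 0,"dz": 65,"rx": 0,"ry": 0,"rz": 0},
  {"dx": 0.5,"dy": 0,"dz": 69,"rx": 0,"ry": 0,"rz": 0},
  {"dx": 0.5,"dy": 0,"dz": 69,"rx": 0,"ry": 0,"rz": 0},
  {"dx": 0.5,"dy": 0,"dz": 69,"rx": 0,"ry": 0,"rz": 0},
])

```text
t: 2.97
eef_pos: [467.5, -283.1, 321.3]
tcp_rot: [-3.141, -0.001, 3.116]
ft_force: [-0.5, 0.6, 0.1]
opening: 0.749
```

```bash
cat > look.py <<'E'
import sys,pickle
from cell import env,viewer
from h import *
tag=sys.argv[1];names=sys.argv[2:]
s=env.state();print(s["t"],s["eef_pos"].round(1),s["tcp_rot"].round(3),s["ft_force"].round(1),s["moment"].round(2),s["opening"])
d={n:viewer.read_camera(n) for n in names};pickle.dump(d,open(tag+".pkl","wb"))
crop={"scene":(slice(190,330),slice(300,440)),"side":(slice(200,340),slice(260,400)),"wrist":(slice(180,320),slice(180,520))}
for n in names:
    i=d[n]["image"][crop[n]][:,:,::-1]; f=4 if n!="wrist" else 2.3
    cv2.imwrite(f"pics/{tag}_{n}.png",cv2.resize(i,None,fx=f,fy=f,interpolation=cv2.INTER_CUBIC))
E
python3 look.py d wrist scene
```

```text
2.9667 [ 467.5 -283.1  321.3] [-3.141e+00 -1.000e-03  3.116e+00] [-0.5  0.6  0.1] [0.03 0.04 0.03] 0.7490420422019031
```

View pics/d_wrist.png

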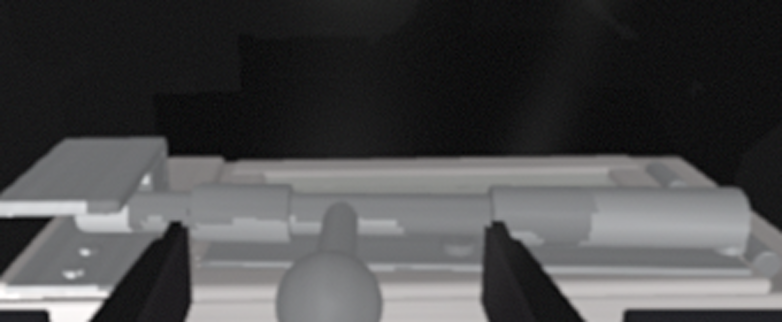

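View pics/d_scene.png

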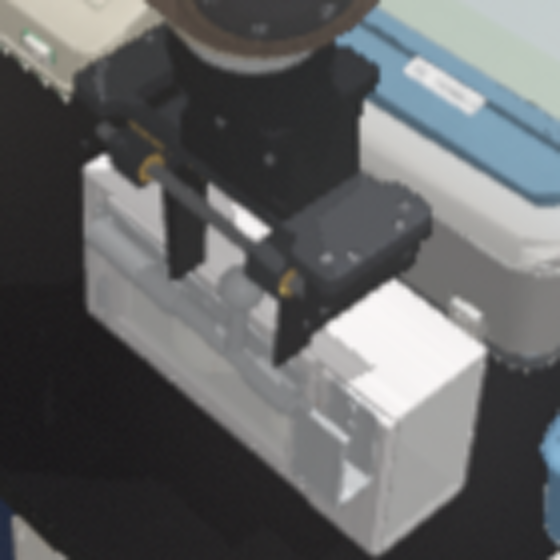

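The knob hangs between the two fingers: in the wrist view it's at about (323,309), with the fingertips at 260 and 392. Closing now.

Call:
play_rows([
  {"dx": 0,"dy": 0,"dz": 0,"rx": 0,"ry": 0,"rz": 0},
  {"dx": 0,"dy": 0,"dz": 0,"rx": 0,"ry": 0,"rz": 0},
  {"dx": 0,"dy": 0,"dz": 0,"rx": 0,"ry": 0,"rz": 0},
  {"dx": 0,"dy": 0,"dz": 0,"rx": 0,"ry": 0,"rz": 0},
  {"dx": 0,"dy": 0,"dz": 0,"rx": 0,"ry": 0,"rz": 0},
  {"dx": 0,"dy": 0,"dz": 0,"rx": 0,"ry": 0,"rz": 0},
  {"dx": 0,"dy": 0,"dz": 0,"rx": 0,"ry": 0,"rz": 0},
  {"dx": 0,"dy": 0,"dz": 0,"rx": 0,"ry": 0,"rz": 0},
], fingers=0)

```text
t: 3.73
eef_pos: [467.5, -283.4, 321.5]
tcp_rot: [-3.141, -0.0, 3.116]
ft_force: [0.0, 1.0, 0.1]
opening: 0.248
```

```bash
python3 look.py e scene
```

```text
3.7333 [ 467.5 -283.4  321.5] [-3.141 -0.     3.116] [0.  1.  0.1] [0.12 0.09 0.04] 0.2476942201167526
```

```bash
cat > traj.py <<'E'
from cell import env
from h import *
a=-0.026
CX=np.array([np.cos(a),np.sin(a),0]);CY=np.array([-np.sin(a),np.cos(a),0]);Z=np.array([0,0,1.])
K0=np.array([467.5,-283.4,150.2]) # knob at grasp
R0=Ro.from_euler('xyz',[np.pi,0,3.116])
SC=K0+110*CY;SC[2]=105
HG=K0+125*CY+14*CX;HG[2]=105
GO=171.3
def pose(phi,draw,g,slip=0):
    # phi raise, draw along the bolt, g gate angle
    u=CY*np.cos(.06)+Z*np.sin(.06) # left along the sagged bolt axis
    k=K0+u*draw
    Rp=Ro.from_rotvec(-phi*CX); k=SC+Rp.apply(k-SC)
    Rg=Ro.from_rotvec(-g*Z); k=HG+Rg.apply(k-HG)
    R=Rg*Rp*R0
    return k-R.apply([0,0,GO]),R,k
def rows(lst,off=np.zeros(3)):
    s=env.state();r=Ro.from_euler('xyz',s["tcp_rot"])
    for l in lst:
        p,R,k=pose(*l)
        t=r.inv().apply(p+off-s["eef_pos"]);w=(r.inv()*R).as_rotvec()/np.radians(6)
        print(l,t.round(1),w.round(2),"knob",k.round(1),"q")
E
python3 - <<'E'
from traj import *
rows([(0,0,0),(.01,0,0),(.02,0,0),(.03,0,0),(.04,0,0),(.05,0,0),(.06,0,0),(.07,0,0)])
E
```

```text
(0, 0, 0) [-0.   0.   0.1] [-0.01 -0.   -0.  ] knob [ 467.5 -283.4  150.2] q
(0.01, 0, 0) [-0.   2.2 -1. ] [ 0.09 -0.   -0.  ] knob [ 467.5 -282.9  151.3] q
(0.02, 0, 0) [-0.   4.4 -2.1] [ 0.18 -0.   -0.  ] knob [ 467.5 -282.5  152.4] q
(0.03, 0, 0) [-0.   6.6 -3.1] [ 0.28 -0.   -0.  ] knob [ 467.5 -282.   153.5] q
(0.04, 0, 0) [-0.   8.8 -4.2] [ 0.37 -0.   -0.  ] knob [ 467.5 -281.5  154.6] q
(0.05, 0, 0) [-0.  11.  -5.2] [ 0.47 -0.   -0.  ] knob [ 467.6 -281.   155.6] q
(0.06, 0, 0) [-0.  13.2 -6.2] [ 0.57 -0.   -0.  ] knob [ 467.6 -280.5  156.7] q
(0.07, 0, 0) [-0.  15.4 -7.1] [ 0.66 -0.   -0.  ] knob [ 467.6 -280.   157.8] q
```

Call:
play_rows([
  {"dx": 0,"dy": 2.2,"dz": -1.0,"rx": 0.09,"ry": 0,"rz": 0},
  {"dx": 0,"dy": 4.4,"dz": -2.1,"rx": 0.18,"ry": 0,"rz": 0},
  {"dx": 0,"dy": 6.6,"dz": -3.1,"rx": 0.28,"ry": 0,"rz": 0},
  {"dx": 0,"dy": 8.8,"dz": -4.2,"rx": 0.37,"ry": 0,"rz": 0},
  {"dx": 0,"dy": 11.0,"dz": -5.2,"rx": 0.47,"ry": 0,"rz": 0},
  {"dx": 0,"dy": 13.2,"dz": -6.2,"rx": 0.57,"ry": 0,"rz": 0},
  {"dx": 0,"dy": 15.4,"dz": -7.1,"rx": 0.66,"ry": 0,"rz": 0},
  {"dx": 0,"dy": 15.4,"dz": -7.1,"rx": 0.66,"ry": 0,"rz": 0},
])

```text
t: 4.45
eef_pos: [467.9, -267.5, 328.8]
tcp_rot: [-3.071, -0.0, 3.116]
ft_force: [0.0, -1.3, -3.0]
opening: 0.236
```

```bash
python3 look.py f scene wrist
python3 - <<'E'
from traj import *
rows([(.08,0,0),(.09,0,0),(.1,0,0),(.11,0,0),(.12,0,0),(.13,0,0),(.13,0,0)])
E
```

```text
4.45 [ 467.9 -267.5  328.8] [-3.071 -0.     3.116] [ 0.  -1.3 -3. ] [ 0.03  0.12 -0.01] 0.23643836186017428
(0.08, 0, 0) [-0.   2.  -1.1] [ 0.1 -0.   0. ] knob [ 467.6 -279.4  158.8] q
(0.09, 0, 0) [-0.   4.2 -2.2] [ 0.19 -0.    0.  ] knob [ 467.6 -278.9  159.9] q
(0.1, 0, 0) [-0.   6.4 -3.2] [ 0.29 -0.    0.  ] knob [ 467.6 -278.3  161. ] q
(0.11, 0, 0) [-0.   8.6 -4.2] [ 0.38 -0.    0.  ] knob [ 467.6 -277.8  162. ] q
(0.12, 0, 0) [-0.  10.8 -5.2] [ 0.48 -0.    0.  ] knob [ 467.7 -277.2  163. ] q
(0.13, 0, 0) [-0.  13.  -6.2] [ 0.58 -0.    0.  ] knob [ 467.7 -276.6  164.1] q
(0.13, 0, 0) [-0.  13.  -6.2] [ 0.58 -0.    0.  ] knob [ 467.7 -276.6  164.1] q
```

View pics/f_scene.png

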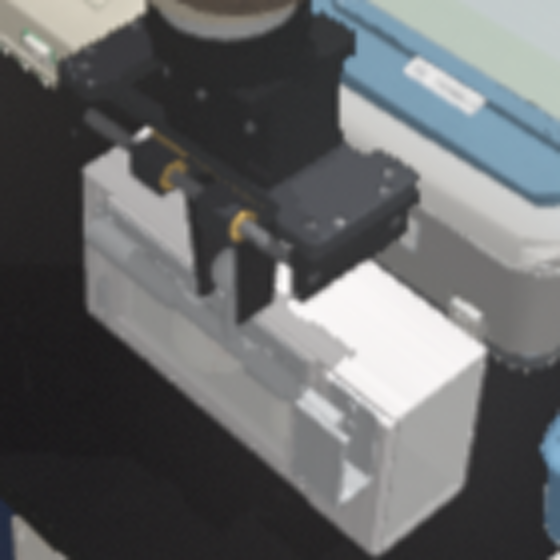

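View pics/f_wrist.png

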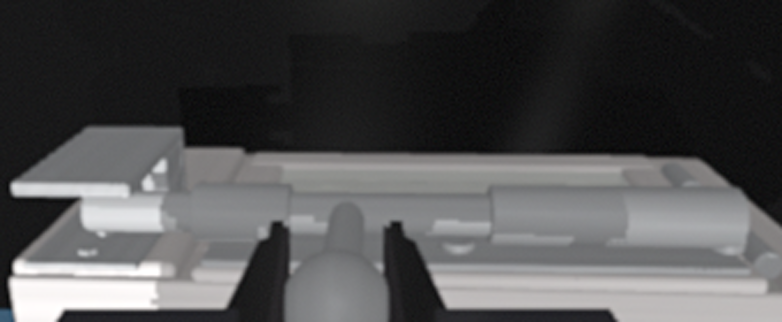

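The grip holds, the nose rises with the tool, and the force is about the bolt's own weight. Raising further.

Call:
play_rows([
  {"dx": 0,"dy": 2.0,"dz": -1.1,"rx": 0.1,"ry": 0,"rz": 0},
  {"dx": 0,"dy": 4.2,"dz": -2.2,"rx": 0.19,"ry": 0,"rz": 0},
  {"dx": 0,"dy": 6.4,"dz": -3.2,"rx": 0.29,"ry": 0,"rz": 0},
  {"dx": 0,"dy": 8.6,"dz": -4.2,"rx": 0.38,"ry": 0,"rz": 0},
  {"dx": 0,"dy": 10.8,"dz": -5.2,"rx": 0.48,"ry": 0,"rz": 0},
  {"dx": 0,"dy": 13.0,"dz": -6.2,"rx": 0.58,"ry": 0,"rz": 0},
  {"dx": 0,"dy": 13.0,"dz": -6.2,"rx": 0.58,"ry": 0,"rz": 0},
])

```text
t: 5.13
eef_pos: [468.2, -254.0, 334.1]
tcp_rot: [-3.01, -0.0, 3.117]
ft_force: [-0.9, -0.4, -2.6]
opening: 0.237
```

```bash
python3 look.py g scene side
python3 - <<'E'
from traj import *
rows([(.13,d,0) for d in (1,3,5,7,9,11,13,13)])
E
```

```text
5.1333 [ 468.2 -254.   334.1] [-3.01  -0.     3.117] [-0.9 -0.4 -2.6] [ 0.03  0.14 -0.04] 0.2367617220061705
(0.13, 1, 0) [-0.   0.9  0. ] [-0. -0.  0.] knob [ 467.7 -275.6  164. ] q
(0.13, 3, 0) [-0.   2.9 -0.1] [-0. -0.  0.] knob [ 467.8 -273.6  163.9] q
(0.13, 5, 0) [-0.   4.9 -0.2] [-0. -0.  0.] knob [ 467.8 -271.6  163.7] q
(0.13, 7, 0) [-0.   6.9 -0.3] [-0. -0.  0.] knob [ 467.9 -269.6  163.6] q
(0.13, 9, 0) [-0.   8.9 -0.5] [-0. -0.  0.] knob [ 467.9 -267.6  163.4] q
(0.13, 11, 0) [-0.  10.9 -0.6] [-0. -0.  0.] knob [ 468.  -265.6  163.3] q
(0.13, 13, 0) [-0.  12.9 -0.7] [-0. -0.  0.] knob [ 468.  -263.7  163.2] q
(0.13, 13, 0) [-0.  12.9 -0.7] [-0. -0.  0.] knob [ 468.  -263.7  163.2] q
```

View pics/g_scene.png

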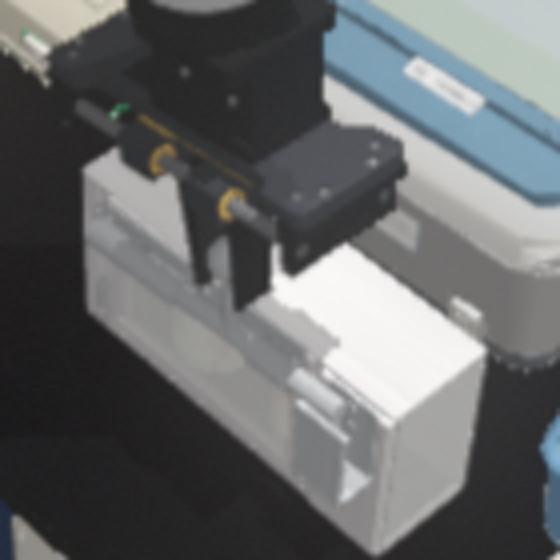

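View pics/g_side.png

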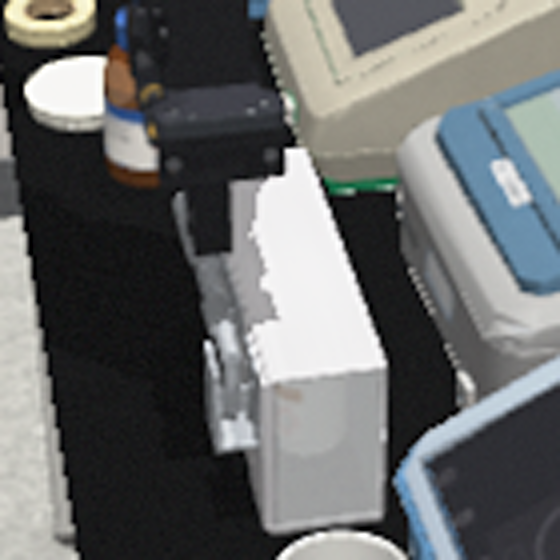

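The nose is well up: the bolt end now stands above the keeper wall, at about (330,385) in the scene crop. Force is only the bolt's weight. Drawing now.

Call:
play_rows([
  {"dx": 0,"dy": 0.9,"dz": 0,"rx": 0,"ry": 0,"rz": 0},
  {"dx": 0,"dy": 2.9,"dz": -0.1,"rx": 0,"ry": 0,"rz": 0},
  {"dx": 0,"dy": 4.9,"dz": -0.2,"rx": 0,"ry": 0,"rz": 0},
  {"dx": 0,"dy": 6.9,"dz": -0.3,"rx": 0,"ry": 0,"rz": 0},
  {"dx": 0,"dy": 8.9,"dz": -0.5,"rx": 0,"ry": 0,"rz": 0},
  {"dx": 0,"dy": 10.9,"dz": -0.6,"rx": 0,"ry": 0,"rz": 0},
  {"dx": 0,"dy": 12.9,"dz": -0.7,"rx": 0,"ry": 0,"rz": 0},
])

```text
t: 5.82
eef_pos: [468.5, -241.2, 333.0]
tcp_rot: [-3.011, -0.0, 3.116]
ft_force: [-2.6, 0.1, -1.5]
opening: 0.237
```

Run:
```python
from traj import *
s=env.state();print(s["ft_force"],s["moment"])
rows([(.13,d,0) for d in (15,18,21,24,27,30,33,34)])
```

```text
[-2.63870335  0.05660165 -1.4993393 ] [-0.06726085  0.28861211  0.00178819]
(0.13, 15, 0) [-0.1  1.7 -0.1] [-0. -0.  0.] knob [ 468.1 -261.7  163. ] q
(0.13, 18, 0) [-0.1  4.7 -0.3] [-0. -0.  0.] knob [ 468.1 -258.7  162.8] q
(0.13, 21, 0) [-0.1  7.7 -0.5] [-0. -0.  0.] knob [ 468.2 -255.7  162.6] q
(0.13, 24, 0) [-0.1 10.7 -0.7] [-0. -0.  0.] knob [ 468.3 -252.7  162.4] q
(0.13, 27, 0) [-0.1 13.7 -0.9] [-0. -0.  0.] knob [ 468.4 -249.7  162.2] q
(0.13, 30, 0) [-0.1 16.7 -1. ] [-0. -0.  0.] knob [ 468.5 -246.7  162. ] q
(0.13, 33, 0) [-0.1 19.7 -1.2] [-0. -0.  0.] knob [ 468.5 -243.7  161.8] q
(0.13, 34, 0) [-0.1 20.7 -1.3] [-0. -0.  0.] knob [ 468.6 -242.7  161.7] q
```

Call:
play_rows([
  {"dx": 0.1,"dy": 1.7,"dz": -0.1,"rx": 0,"ry": 0,"rz": 0},
  {"dx": 0.2,"dy": 4.7,"dz": -0.3,"rx": 0,"ry": 0,"rz": 0},
  {"dx": 0.3,"dy": 7.7,"dz": -0.5,"rx": 0,"ry": 0,"rz": 0},
  {"dx": 0.4,"dy": 10.7,"dz": -0.7,"rx": 0,"ry": 0,"rz": 0},
  {"dx": 0.5,"dy": 13.7,"dz": -0.9,"rx": 0,"ry": 0,"rz": 0},
  {"dx": 0.6,"dy": 16.7,"dz": -1.0,"rx": 0,"ry": 0,"rz": 0},
  {"dx": 0.7,"dy": 19.7,"dz": -1.2,"rx": 0,"ry": 0,"rz": 0},
  {"dx": 0.7,"dy": 20.2,"dz": -1.2,"rx": 0,"ry": 0,"rz": 0},
])

```text
t: 6.48
eef_pos: [468.4, -220.5, 331.6]
tcp_rot: [-3.011, -0.0, 3.117]
ft_force: [0.9, -1.7, -1.7]
opening: 0.237
```

```bash
python3 look.py i scene side wrist
```

```text
6.4833 [ 468.4 -220.5  331.6] [-3.011 -0.     3.117] [ 0.9 -1.7 -1.7] [-0.11 -0.19 -0.04] 0.23670121608473108
```

View pics/i_scene.png

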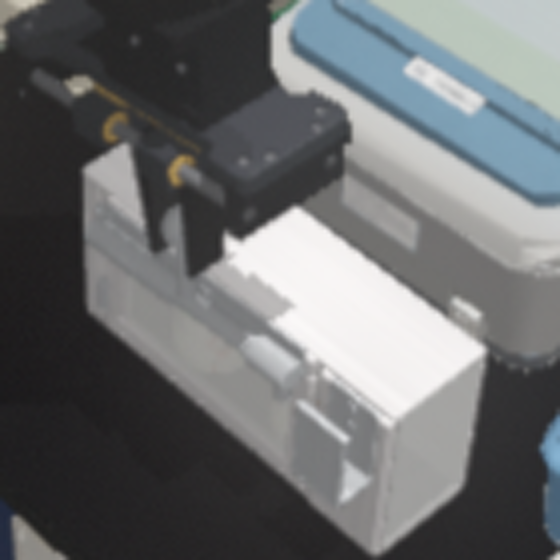

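View pics/i_wrist.png

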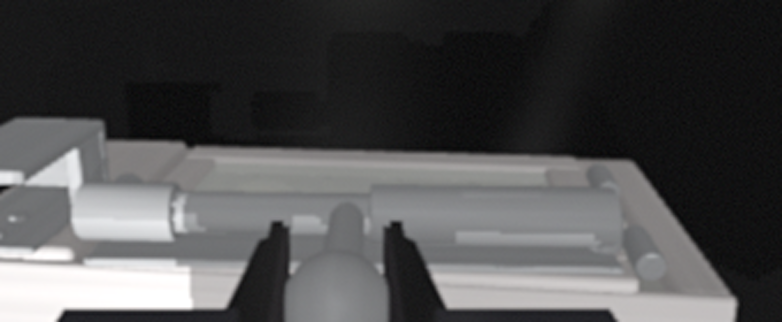

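View pics/i_side.png

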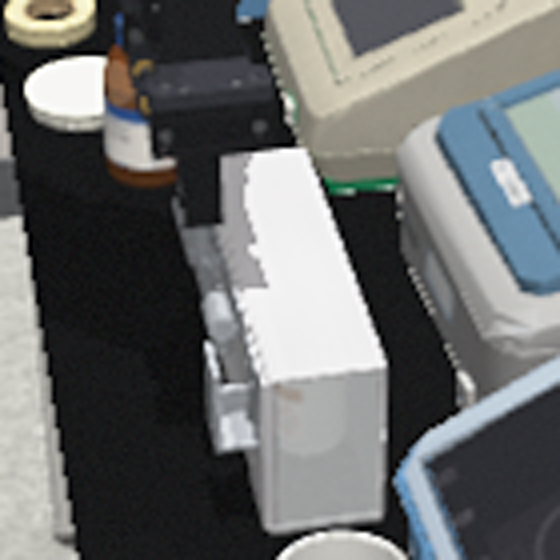

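Run:
```python
from traj import *
s=env.state();print(s["joints"].round(2))
p,R,k=pose(.13,33.5,0);off=s["eef_pos"]-p;off[2]=0;print(off)
print((k-HG).round(1))
rows([(.13,33.5,g) for g in (0,.01,.03,.06,.09,.12,.15,.18,.20)],off)
```

```text
[-0.55  0.43  1.91 -0.17  0.74 -1.98]
[-0.70807969  0.17474254  0.        ]
[-16.2 -84.4  56.7]
(0.13, 33.5, 0) [ 0.  -0.  -0.1] [-0. -0.  0.] knob [ 468.5 -243.2  161.7] q
(0.13, 33.5, 0.01) [ 0.6  0.1 -0.1] [-0.    0.01  0.1 ] knob [ 467.7 -243.   161.7] q
(0.13, 33.5, 0.03) [ 1.9  0.4 -0.1] [-0.    0.04  0.29] knob [ 466.  -242.7  161.7] q
(0.13, 33.5, 0.06) [ 3.7  0.9 -0.2] [-0.    0.07  0.57] knob [ 463.5 -242.1  161.7] q
(0.13, 33.5, 0.09) [ 5.6  1.5 -0.3] [-0.    0.11  0.86] knob [ 461.  -241.4  161.7] q
(0.13, 33.5, 0.12) [ 7.4  2.1 -0.4] [-0.    0.15  1.14] knob [ 458.6 -240.7  161.7] q
(0.13, 33.5, 0.15) [ 9.2  2.8 -0.4] [-0.    0.18  1.42] knob [ 456.1 -239.8  161.7] q
(0.13, 33.5, 0.18) [11.   3.5 -0.5] [-0.    0.22  1.71] knob [ 453.7 -238.9  161.7] q
(0.13, 33.5, 0.2) [12.2  4.  -0.6] [-0.    0.25  1.9 ] knob [ 452.1 -238.3  161.7] q
```

Call:
play_rows([
  {"dx": 0.6,"dy": 0.1,"dz": -0.1,"rx": 0,"ry": 0.01,"rz": 0.1},
  {"dx": 1.9,"dy": 0.4,"dz": -0.1,"rx": 0,"ry": 0.04,"rz": 0.29},
  {"dx": 3.7,"dy": 0.9,"dz": -0.2,"rx": 0,"ry": 0.07,"rz": 0.57},
  {"dx": 5.6,"dy": 1.5,"dz": -0.3,"rx": 0,"ry": 0.11,"rz": 0.86},
  {"dx": 7.4,"dy": 2.1,"dz": -0.4,"rx": 0,"ry": 0.15,"rz": 1.14},
  {"dx": 9.2,"dy": 2.8,"dz": -0.4,"rx": 0,"ry": 0.18,"rz": 1.42},
  {"dx": 11.0,"dy": 3.5,"dz": -0.5,"rx": 0,"ry": 0.22,"rz": 1.71},
  {"dx": 12.2,"dy": 4.0,"dz": -0.6,"rx": 0,"ry": 0.25,"rz": 1.9},
])

```text
t: 7.3
eef_pos: [456.3, -216.6, 331.6]
tcp_rot: [-3.011, 0.001, 2.913]
ft_force: [5.0, 0.3, -4.3]
opening: 0.234
```

```bash
python3 look.py j scene side wrist;python3 - <<'E'
from traj import *
off=np.array([-.7,.2,0])
rows([(.13,33.5,g) for g in (.2,.22,.25,.28,.31,.34,.37,.40,.42)],off)
E
```

```text
7.3 [ 456.3 -216.6  331.6] [-3.011e+00  1.000e-03  2.913e+00] [ 5.   0.3 -4.3] [ 0.11 -0.82  0.1 ] 0.23417125288752358
(0.13, 33.5, 0.2) [-0.   0.1  0. ] [-0. -0. -0.] knob [ 452.1 -238.3  161.7] q
(0.13, 33.5, 0.22) [ 1.2  0.4 -0. ] [-0.    0.02  0.19] knob [ 450.5 -237.6  161.7] q
(0.13, 33.5, 0.25) [ 3.1  0.9 -0.1] [-0.    0.06  0.47] knob [ 448.2 -236.6  161.7] q
(0.13, 33.5, 0.28) [ 4.9  1.4 -0.1] [-0.    0.1   0.76] knob [ 445.9 -235.4  161.7] q
(0.13, 33.5, 0.31) [ 6.8  2.  -0.2] [-0.    0.14  1.04] knob [ 443.6 -234.2  161.7] q
(0.13, 33.5, 0.34) [ 8.6  2.7 -0.3] [-0.    0.17  1.32] knob [ 441.3 -233.   161.7] q
(0.13, 33.5, 0.37) [10.4  3.3 -0.4] [-0.    0.21  1.61] knob [ 439.1 -231.6  161.7] q
(0.13, 33.5, 0.4) [12.1  4.1 -0.5] [-0.    0.25  1.89] knob [ 437.  -230.2  161.7] q
(0.13, 33.5, 0.42) [13.3  4.6 -0.6] [-0.    0.27  2.08] knob [ 435.5 -229.3  161.7] q
```

View pics/j_scene.png

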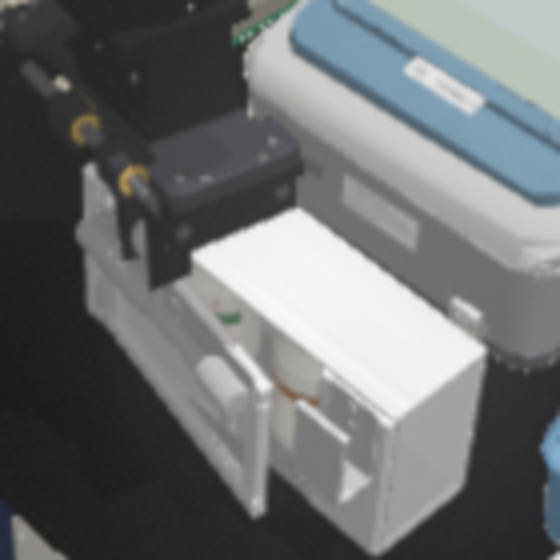

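View pics/j_wrist.png

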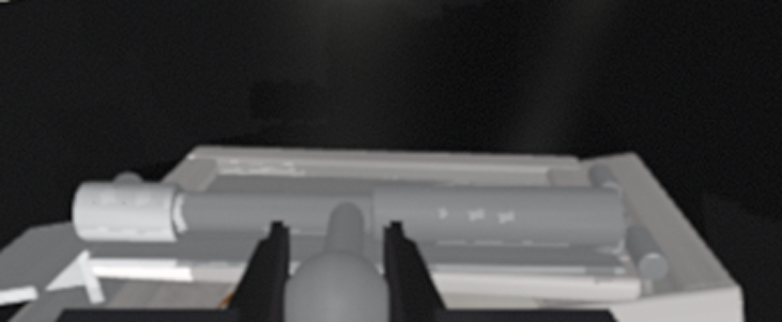

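The gate has swung free of the keeper and follows the tool. Its free top corner is at (268,385) in the scene crop. Continuing.

Call:
play_rows([
  {"dx": 1.2,"dy": 0.4,"dz": 0,"rx": 0,"ry": 0.02,"rz": 0.19},
  {"dx": 3.1,"dy": 0.9,"dz": -0.1,"rx": 0,"ry": 0.06,"rz": 0.47},
  {"dx": 4.9,"dy": 1.4,"dz": -0.1,"rx": 0,"ry": 0.1,"rz": 0.76},
  {"dx": 6.8,"dy": 2.0,"dz": -0.2,"rx": 0,"ry": 0.14,"rz": 1.04},
  {"dx": 8.6,"dy": 2.7,"dz": -0.3,"rx": 0,"ry": 0.17,"rz": 1.32},
  {"dx": 10.4,"dy": 3.3,"dz": -0.4,"rx": 0,"ry": 0.21,"rz": 1.61},
  {"dx": 12.1,"dy": 4.1,"dz": -0.5,"rx": 0,"ry": 0.25,"rz": 1.89},
  {"dx": 13.3,"dy": 4.6,"dz": -0.6,"rx": 0,"ry": 0.27,"rz": 2.08},
])

```text
t: 8.12
eef_pos: [444.5, -209.1, 331.7]
tcp_rot: [-3.011, 0.001, 2.694]
ft_force: [5.4, -0.8, -4.0]
opening: 0.236
```

```bash
python3 look.py k scene side wrist;python3 - <<'E'
from traj import *
off=np.array([-.7,.2,0])
rows([(.13,33.5,g) for g in (.42,.44,.46,.48,.49,.49)],off)
E
```

```text
8.1167 [ 444.5 -209.1  331.7] [-3.011e+00  1.000e-03  2.694e+00] [ 5.4 -0.8 -4. ] [-0.08 -0.9   0.19] 0.2356073844233956
(0.13, 33.5, 0.42) [0.1 0.1 0.1] [-0.    0.01  0.  ] knob [ 435.5 -229.3  161.7] q
(0.13, 33.5, 0.44) [1.4 0.4 0.1] [-0.    0.03  0.19] knob [ 434.1 -228.3  161.7] q
(0.13, 33.5, 0.46) [2.6 0.7 0. ] [-0.    0.06  0.38] knob [ 432.8 -227.2  161.7] q
(0.13, 33.5, 0.48) [ 3.9  1.1 -0. ] [-0.    0.08  0.57] knob [ 431.4 -226.2  161.7] q
(0.13, 33.5, 0.49) [ 4.5  1.2 -0. ] [-0.    0.09  0.66] knob [ 430.7 -225.7  161.7] q
(0.13, 33.5, 0.49) [ 4.5  1.2 -0. ] [-0.    0.09  0.66] knob [ 430.7 -225.7  161.7] q
```

View pics/k_scene.png

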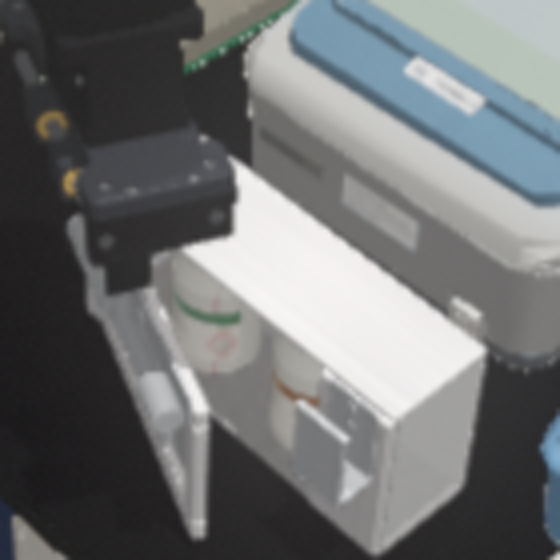

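View pics/k_side.png

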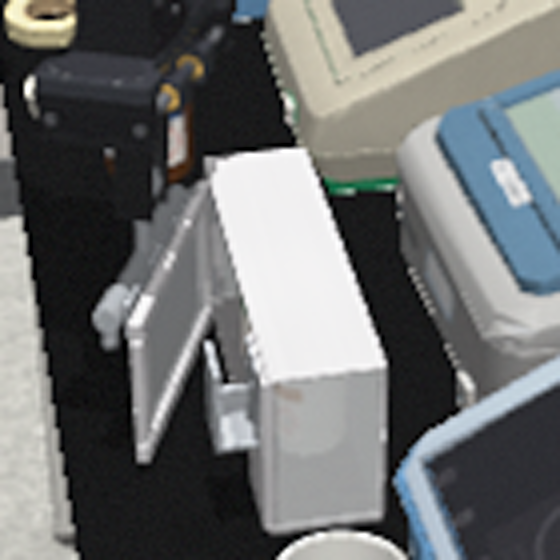

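Call:
play_rows([
  {"dx": 1.4,"dy": 0.4,"dz": 0.1,"rx": 0,"ry": 0.03,"rz": 0.19},
  {"dx": 2.6,"dy": 0.7,"dz": 0,"rx": 0,"ry": 0.06,"rz": 0.38},
  {"dx": 3.9,"dy": 1.1,"dz": 0,"rx": 0,"ry": 0.08,"rz": 0.57},
  {"dx": 4.5,"dy": 1.2,"dz": 0,"rx": 0,"ry": 0.09,"rz": 0.66},
  {"dx": 4.5,"dy": 1.2,"dz": 0,"rx": 0,"ry": 0.09,"rz": 0.66},
  {"dx": 4.5,"dy": 1.2,"dz": 0,"rx": 0,"ry": 0.09,"rz": 0.66},
  {"dx": 4.5,"dy": 1.2,"dz": 0,"rx": 0,"ry": 0.09,"rz": 0.66},
])

```text
t: 8.85
eef_pos: [441.0, -206.3, 331.6]
tcp_rot: [-3.011, 0.001, 2.627]
ft_force: [4.9, -2.9, -3.0]
opening: 0.238
```

```bash
python3 look.py l scene side wrist
python3 - <<'E'
import pickle,cv2
d=pickle.load(open("l.pkl","rb"));cv2.imwrite("pics/l_full.png",d["scene"]["image"][:,:,::-1])
E
```

```text
8.85 [ 441.  -206.3  331.6] [-3.011e+00  1.000e-03  2.627e+00] [ 4.9 -2.9 -3. ] [-0.25 -0.81  0.14] 0.23776208152717201
```

View pics/l_scene.png

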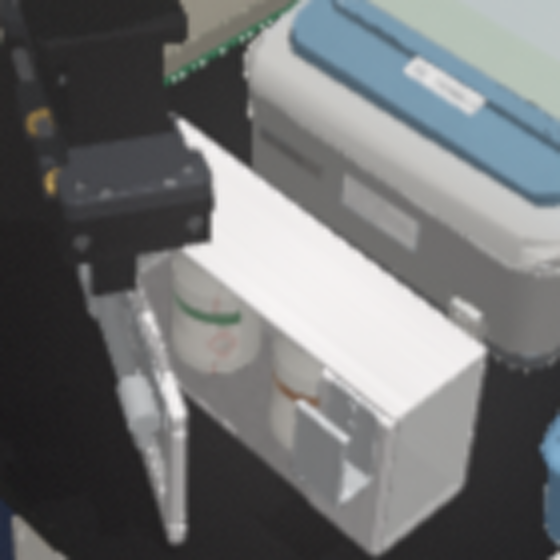

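View pics/l_side.png

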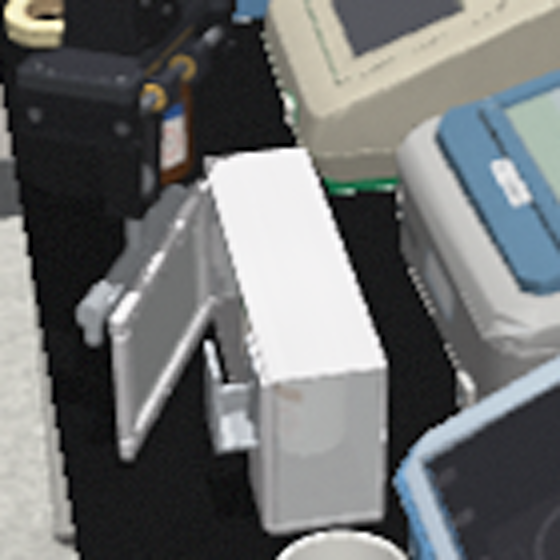

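View pics/l_full.png

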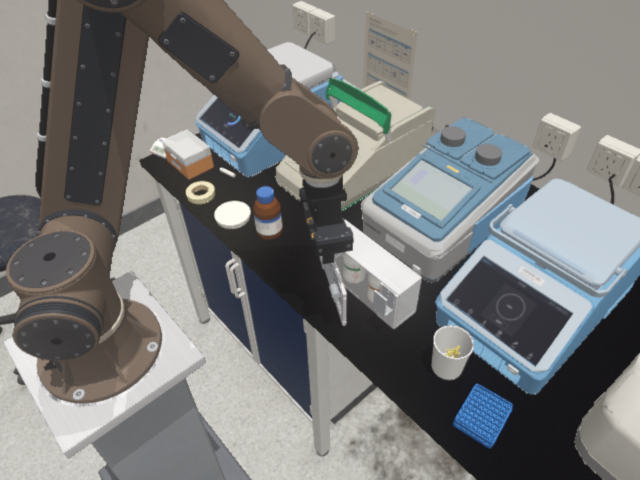

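View pics/l_wrist.png

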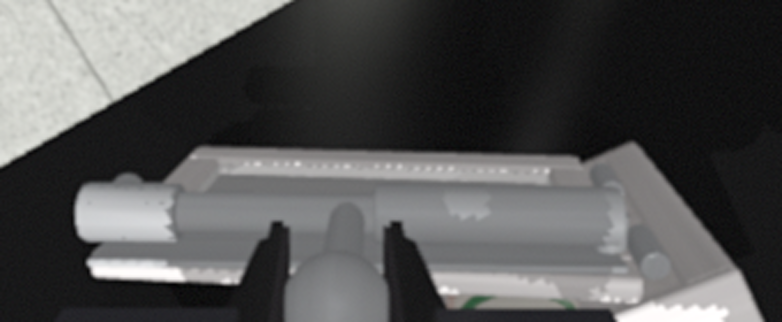

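Run:
```python
import pickle
from traj import *
d=pickle.load(open("l.pkl","rb"));S,D=d["scene"],d["side"]
s=lambda x,y:(300+(x-1.5)/4,190+(y-1.5)/4); e=lambda x,y:(260+(x-1.5)/4,200+(y-1.5)/4)
print("HG",HG)
for n,a,b,z in [("top",(182,408),(122,325),117),("bot",(178,538),(128,455),0)]:
    t,r=tri((S,s(*a)),(D,e(*b)))
    v=t-HG;print(n,t,r,"out",-v@CX,"ang",np.arctan2(-v@CX,-v@CY),np.hypot(v@CX,v@CY))
for z in (117,):
  for P in (plane(S,s(182,408),z),plane(D,e(122,325),z)):
    v=P-HG;print(P,"out",-v@CX,"ang",np.arctan2(-v@CX,-v@CY),np.hypot(v@CX,v@CY))
h=d["wrist"]
s=env.state();print(s["eef_pos"],s["ft_force"],s["qvel"].round(4))
```

```text
HG [ 484.74490211 -158.80620661  105.        ]
top [ 412.48577395 -299.36263626  110.43984833] [np.float64(1.5271797777956326), np.float64(1.527179777795617)] out 68.58065050216848 ang 0.4488586297471425 158.0426889136724
bot [ 408.92185202 -302.70916083   11.36905239] [np.float64(1.0124340415149091), np.float64(1.0124340415148276)] out 72.05636805752455 ang 0.4589384763727795 162.65667880118508
[ 410.36153252 -301.99738165  117.        ] out 70.63567832159916 ang 0.4531011845401565 161.35860151330664
[ 410.53367703 -309.89396976  117.        ] out 70.25830383252769 ang 0.4305664128015052 168.32949266964505
[ 441.04365377 -206.24137954  331.63308009] [ 5.09896019 -1.79031504 -3.54807923] [-0.0008  0.0011 -0.0001  0.0006  0.0007 -0.0003]
```

Run:
```python
import pickle
from traj import *
W=pickle.load(open("c.pkl","rb"))["wrist"]; L=pickle.load(open("l.pkl","rb"))["wrist"]
for p in [(212,181),(672,177),(215,158),(660,158)]:
    q=(190+p[0]/2.4,190+p[1]/2.4);print("closed",q,plane(W,q,117).round(1))
for n,c in (("c",W),("l",L)):
    i=c["image"][190:330,180:510,::-1];cv2.imwrite(f"pics/m_{n}.png",cv2.resize(i,None,fx=2.4,fy=2.4,interpolation=cv2.INTER_CUBIC))
a=pickle.load(open("l.pkl","rb"))
o=np.hstack([cv2.resize(x[:,:,::-1],(390,600),interpolation=cv2.INTER_CUBIC) for x in (a["scene"]["image"][245:335,310:368],a["side"]["image"][240:330,270:328])])
cv2.imwrite("pics/m_z.png",o)
```

```text
closed (278.33333333333337, 265.4166666666667) [ 479.8 -321.4  117. ]
closed (470.0, 263.75) [ 482.7 -166.4  117. ]
closed (279.58333333333337, 255.83333333333334) [ 471.6 -319.9  117. ]
closed (465.0, 255.83333333333334) [ 475.8 -171.1  117. ]
```

View pics/m_c.png

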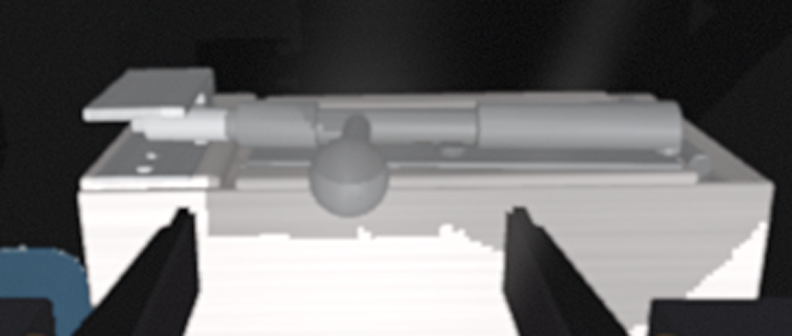

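View pics/m_l.png

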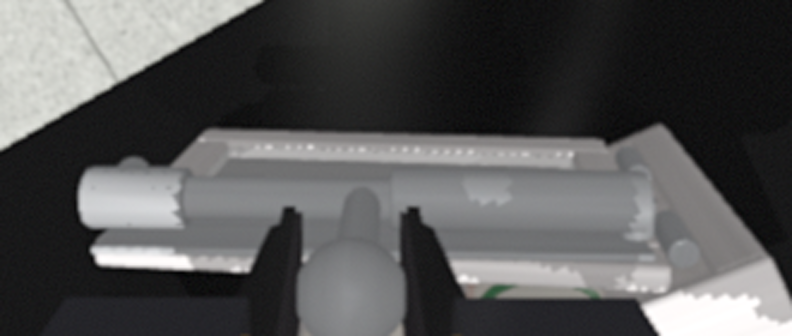

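View pics/m_z.png

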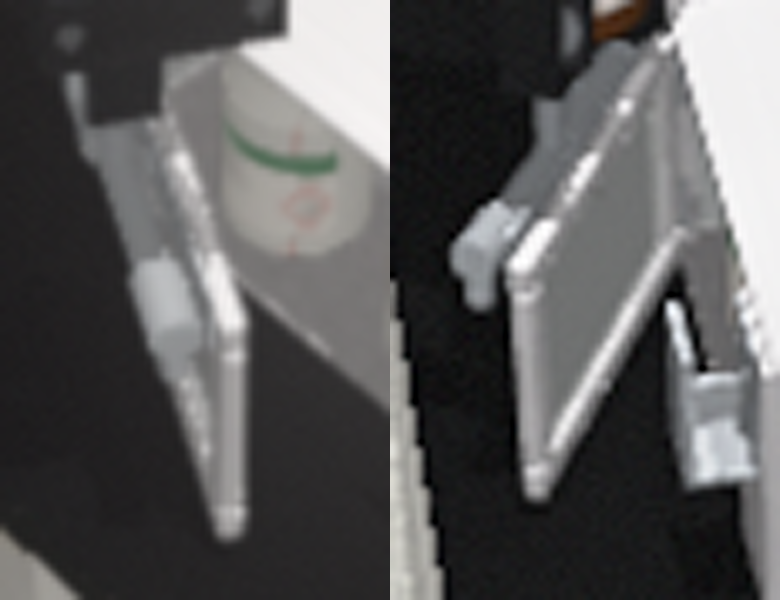

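Run:
```python
import pickle
from traj import *
d=pickle.load(open("l.pkl","rb"));S,D,L=d["scene"],d["side"],d["wrist"]
s=lambda x,y:(310+x/6.724-.5,245+y/6.667-.5); e=lambda x,y:(270+(x-390)/6.724-.5,240+y/6.667-.5)
H=np.array([479.3,-158.8,105]);b=-.022
cx=np.array([np.cos(b),np.sin(b),0]);cy=np.array([-np.sin(b),np.cos(b),0])
for n,p,q,z in [("top",(229,335),(523,280),117),("bot",(230,538),(537,497),3)]:
    for P in (plane(S,s(*p),z),plane(D,e(*q),z),tri((S,s(*p)),(D,e(*q)))[0]):
        v=P-H;print(n,P.round(1),"out",(-v@cx).round(1),"ang",np.arctan2(-v@cx,-v@cy).round(3),np.hypot(v@cx,v@cy).round(1))
# wrist: rear top edge of the gate, open
for p in [(98,262),(250,272),(455,283),(668,288)]:
    q=(180+p[0]/2.4,190+p[1]/2.4);print("open rear edge",plane(L,q,117).round(1))
```

```text
top [ 402.7 -305.6  117. ] out 73.3 ang 0.459 165.6
top [ 408.3 -311.9  117. ] out 67.6 ang 0.412 168.7
top [ 409.  -299.3  106.9] out 67.2 ang 0.442 157.1
bot [ 409.5 -300.6    3. ] out 66.6 ang 0.435 158.0
bot [ 409.6 -294.3    3. ] out 66.7 ang 0.453 152.4
bot [ 407.9 -302.6    8.9] out 68.2 ang 0.439 160.6
open rear edge [ 408.8 -302.   117. ]
open rear edge [ 430.7 -263.6  117. ]
open rear edge [ 457.9 -214.4  117. ]
open rear edge [ 482.7 -165.7  117. ]
```

Run:
```python
from traj import *
off=np.array([-.7,.2,0])
rows([(.13,33.5,g) for g in (.49,.5,.51,.515)],off)
```

```text
(0.13, 33.5, 0.49) [0.1 0.1 0. ] [-0.    0.01  0.01] knob [ 430.7 -225.7  161.7] q
(0.13, 33.5, 0.5) [0.7 0.2 0. ] [-0.    0.02  0.1 ] knob [ 430.1 -225.1  161.7] q
(0.13, 33.5, 0.51) [ 1.3  0.4 -0. ] [-0.    0.03  0.2 ] knob [ 429.4 -224.6  161.7] q
(0.13, 33.5, 0.515) [ 1.7  0.4 -0. ] [-0.    0.04  0.24] knob [ 429.1 -224.3  161.7] q
```

Call:
play_rows([
  {"dx": 0.7,"dy": 0.2,"dz": 0,"rx": 0,"ry": 0.02,"rz": 0.1},
  {"dx": 1.3,"dy": 0.3,"dz": 0,"rx": 0,"ry": 0.03,"rz": 0.2},
  {"dx": 1.7,"dy": 0.4,"dz": 0,"rx": 0,"ry": 0.04,"rz": 0.24},
  {"dx": 1.7,"dy": 0.4,"dz": 0,"rx": 0,"ry": 0.04,"rz": 0.24},
  {"dx": 1.7,"dy": 0.4,"dz": 0,"rx": 0,"ry": 0.04,"rz": 0.24},
  {"dx": 1.7,"dy": 0.4,"dz": 0,"rx": 0,"ry": 0.04,"rz": 0.24},
  {"dx": 1.7,"dy": 0.4,"dz": 0,"rx": 0,"ry": 0.04,"rz": 0.24},
  {"dx": 1.7,"dy": 0.4,"dz": 0,"rx": 0,"ry": 0.04,"rz": 0.24},
])

```text
t: 9.67
eef_pos: [439.9, -205.1, 331.6]
tcp_rot: [-3.011, 0.0, 2.602]
ft_force: [4.6, -1.8, -3.3]
opening: 0.236
```

```bash
python3 look.py n scene wrist
python3 - <<'E'
import pickle
from traj import *
d=pickle.load(open("n.pkl","rb"));c=pickle.load(open("a.pkl","rb"))
A=c["scene"]["image"].astype(int);B=d["scene"]["image"].astype(int)
for n,(y0,y1,x0,x1) in {"bottle":(185,240,250,285),"cup":(325,380,430,474),"dish":(200,230,212,252)}.items():
    print(n,np.abs(A-B)[y0:y1,x0:x1].mean().round(2))
i=d["wrist"]["image"][190:330,180:510,::-1];cv2.imwrite("pics/n_w.png",cv2.resize(i,None,fx=2.4,fy=2.4,interpolation=cv2.INTER_CUBIC))
E
```

```text
9.6667 [ 439.9 -205.1  331.6] [-3.011  0.     2.602] [ 4.6 -1.8 -3.3] [-0.18 -0.88  0.11] 0.23582274504365075
bottle 2.9
cup 2.24
dish 2.01
```

View pics/n_w.png

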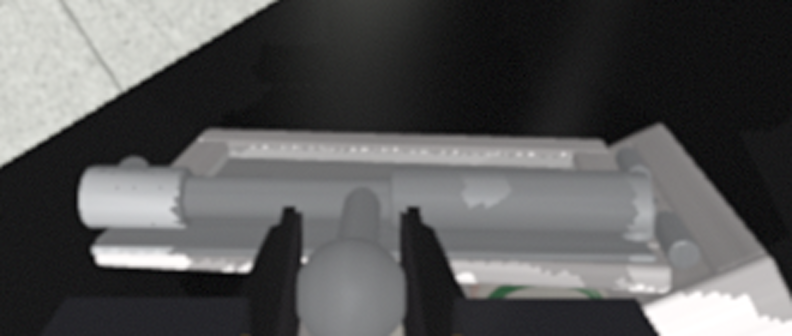

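View pics/n_scene.png

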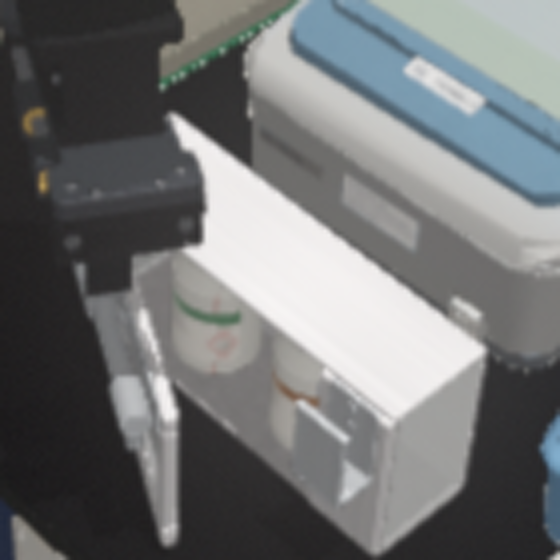

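The wrist view shows the ball still between the pads and the gate still in line with the tool. The images of the bottle, cup and dish haven't changed. Handing in.

Run:
```python
from cell import env
s=env.state();print(s["t"],s["qvel"].round(4),s["ft_force"].round(1),s["opening"])
print(env.job_done())
```

```text
9.7667 [ 0.0013 -0.0015  0.0012 -0.0011 -0.0011  0.0013] [ 4.4 -2.  -3.9] 0.23445932616663065
the job is handed in; nothing more can be done
None
```

The cage is open. I gripped the knob, raised it about 14 mm and drew the bolt about 33 mm towards the hinge until the nose was clear of the keeper. I then swung the gate out and handed in at 9.8 s, still gripping the knob and holding the gate still.

- **Forces and grip:** every wrist reading was under 7 N. The opening stayed near 0.235 (about 22–23 mm) on the 24 mm ball, and the arm was at rest at hand-in.
- **Bystanders:** the bottle, cup and dish look unchanged in the camera image.
- **Gate angle:** this is the one check that disagreed. At my first stop the tool had turned 0.49 rad, but the cameras gave only about 0.41–0.48 rad (66–76 mm out). I opened it a further 0.025 rad and did not measure the edge again afterwards. My estimate for the free edge is about 75–80 mm out, and the lowest camera readings would put it nearer 70 mm.

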